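# Free the locked tote from the pile of parts cases

## Task

The open parts tote with the bar handle is locked into the lid of the case pile by hidden lugs: it must first be slid along its handle, as far as it will go, towards the one end that releases it (the other end is blocked after a few millimetres, and you cannot see which is which), and only then lifts off. Find the free end by feel without wrenching the tote against its lock, lift it off, and set it down gently, upright and with the pump and the valve still in it, in the middle of the rubber mat. Leave the screwdriver, the screw dish and the motor where they are.

Things in the scene. Friction and masses are not known exactly. Their poses are not given: they have to be found in the camera images.
- tote: Loose open grey tote, 112 (x) x 172 (y) mm, 0.45 to 0.8 kg with contents. Origin: centre of the underside of its runners; z up. Floor top 20 mm above the origin; walls 4 mm thick, up to 56 mm; end walls' outer faces at y = +-86 mm. Bridge handle along y over the middle. Hidden lugs under its middle (60 x 24 mm, x by y) sit below two hooks of the case lid.
- tote_bar (a point): Centre of the tote's handle bar: 14 x 14 mm, 100 mm long, along the tote's y, 92 mm above the tote's origin, on two posts 10 mm thick at y = +-45 mm.
- stack: Fixed pile of two black cases, 150 (x) x 250 (y) mm. Origin: centre of its underside, on the bench. The tote slides along the pile's y on the lid, 130 mm above the origin, inside a rim 14 mm high. Hooks hold the tote within 22 mm of the lid's middle (it starts within 3 mm). Along y it is blocked after 8 mm one way; the other way (+y or -y, hidden) it goes to 32 mm and is then free to lift.
- mat: Black rubber repair mat, fixed, 220 (x) x 300 (y) x 3 mm. Origin: centre of its underside; its top is 3 mm above.
- pump: Small steel pump, 32 x 48 mm with a 12 mm spout, 30 mm high, lying loose in the tote on one side of the handle. Origin: centre of its underside.
- valve: Small brass valve, 28 mm across, 24 mm high, loose in the tote on the other side of the handle. Origin: centre of its underside.
- screwdriver: Screwdriver, 190 mm long, lying on the bench beyond the mat: a bystander. Origin: under its middle.
- screw_dish: Steel dish, 64 mm across, 28 mm high, on the robot's side of the mat: a bystander.
- motor: Upright motor, 52 mm across, 68 mm high, on the robot's side of the pile: a bystander.
Things that resemble listed ones, but are neither listed nor needed, are in the scene too. Of the things shaped like the valve, the brass one is meant.

How it is judged:
On the way:
1. the tote is lifted at least 30 mm clear of the lid (z of tote in the frame of stack above 0.16 m), for 0.2 s.
At the end, for the whole second after the job is handed in: The tote stands upright (within 0.08 rad) and at rest on the mat, its centre within 50 mm of the mat's centre, with the pump and the valve inside its walls; any heading will do (horizontal distance between tote and mat below 0.05 m and z of tote in the frame of mat below 0.008 m and angle between tote's own z axis and vertical below 0.08 rad and linear speed of tote below 0.02 m/s and x of pump in the frame of tote between -0.056 and 0.056 m and y of pump in the frame of tote between -0.086 and 0.086 m and z of pump in the frame of tote between 0.01 and 0.06 m and x of valve in the frame of tote between -0.056 and 0.056 m and y of valve in the frame of tote between -0.086 and 0.086 m and z of valve in the frame of tote between 0.01 and 0.06 m); the robot touches nothing.
It fails at once if the tote is wrenched against its lock (more than 90 N between tote and pile) (contact force between tote and stack above 90 N).
It fails at once if the tote is dropped or banged onto the mat (more than 100 N) (contact force between tote and mat above 100 N).
It fails at once if the tote is tipped by more than 0.4 rad (angle between tote's own z axis and vertical above 0.4 rad).
It fails at once if the screwdriver, the dish or the motor is moved by more than 40 mm (distance of any of screwdriver, screw_dish, motor from where it was at the start of the episode above 0.04 m).
It also fails if it takes over 58 s, if anything falls off the work surface, if the arm or the gripper's body presses on something with over 40 N, if the wrist force passes 120 N, or if a joint passes its speed limit or range.

## Robot

A 6-joint arm with a two-finger parallel gripper is mounted at the origin on the work surface. World frame = base frame: x ahead of the robot, y to its left, z up, the work surface at z = 0. Lengths are in m, angles in rad, forces in N, time in s.
With the tool pointing down it reaches from about 0.35 to 0.775 m from the base axis. Payload 7.3 kg.
Tool frame: the origin (TCP) lies at the centre of the arm's flange, where the gripper is bolted on; the fingertips stand 178 mm ahead of it and the grasp point (between the pads) lies 159 mm ahead of it; z points along the fingers, y is the line along which they close (so a half turn about z gives the same grasp; the last joint's range is limited). The gripper opens to 92 mm and grips with 3 to 60 N. Pads are 19 mm wide; open, the fingers measure 130 mm over their backs; the gripper's body (75 mm by 190 mm) begins 47 mm behind the grasp point.
Start: joints at [-1.35, 0.342, 1.524, -0, 1.275, -0.146], TCP at [0.188, -0.49, 0.405] pointing down, gripper open.
Joint ranges: [-2.53, 2.53], [-0.77, 2.02], [0.04, 2.7], [-1, 4.14], [0.28, 2.66], [-3.11, 3.11]. Speed limits (rad/s): [2.57, 2.57, 3.14, 3.14, 3.14, 3.14].

## Interface

Orientations are given as [roll, pitch, yaw] about the fixed x, y, z axes, in that order (R = Rz(yaw) Ry(pitch) Rx(roll)).
In Python, from cell import telemetry, vision, ticket gives the robot as it stands.
- The arm moves only by the shell command python3 -m crank 'ROWS' [FORCE]. ROWS is JSON, a list of rows, each a list of 5 numbers: the gripper command: -1 is shut, 1 is fully open, values between are in proportion, then the shift along the tool's x, y, z in mm, then the turn about the tool's z in rad. In form: [[fingers, dx, dy, dz, roll], ...]. A call has 1 to 12 rows; each row is the pose to reach, as a shift and turn from the pose commanded when the call began, along the tool's axes at that moment; what a row does not reach only later rows make up. A row lasts 1/12 s, in which the tool goes at most 41.7 mm and 7.16 degrees, less where a joint would pass 70% of its speed; a pose out of reach is approached as far as the arm can. A call with a gripper value outside its range is refused whole. The fingers move at their own pace and stop on an object; FORCE is the grip in N (left out, the last holds). Time passes only in rows, so rows that repeat a pose let the fingers close. It gives the time, the measured TCP pose, the force, the opening and the grip force at its end, in the units of the state.
- telemetry.observe(): the state, without advancing time (a new reading comes with each control period).
- vision.read_camera(name): name is "side" or "top" or "wrist"; returns (picture, depth): 480x640x3 uint8, red, green, blue; 480x640 float32, m along the optical axis (not along the pixel's ray), 0 where there is no reading.
- vision.get_calibration(name): a dict with "camera_matrix" (3x3 intrinsics, pixels), "rvec" (rotation vector, rad) and "tvec" (3), from world to camera coordinates, as OpenCV has them. Camera axes: x right, y down, z forward; pixel columns grow to the right and rows downward; lengths in m; the calibration is good to about 2 mm. A picture is of the moment at which its call begins: read the wrist's pose just before it. get_calibration takes no time and is no camera call; for the wrist camera it gives the pose at the moment of the call.
- ticket.hand_in(): hands the job in; it is judged then, once.
The state is a dict: "time": time; "qpos": joint angles; "qvel": joint speeds; "joint_efforts": joint torques, N m; "tool_pos": TCP position; "tool_rot": TCP orientation; "contact_force": force on the tool from outside, world axes, zero at the start; "torque": the same for the moment, N m; "opening": finger opening in m; "grip_force": force on a finger pad.
Only numpy, scipy, OpenCV 4.12 (cv2) and the standard library are available. Lean on these libraries where they do the work, as an engineer would, in place of code of your own. Each camera call takes 0.05 s, during which the arm holds its last target. There are 200 camera calls.

## Working session

There is one attempt and no reset: what is moved stays moved. The work goes in short steps, Python scripts to look and compute and a shell command to move; the robot and the scene stay as the last step left them, time stands still between calls to the robot, and variables do not carry over. Pictures are saved under pics/ and viewed, at most 10 in all, crops included, and the job is handed in when it is done.

```bash
mkdir -p pics; ls
cat > h.py <<'E'
import numpy as np, cv2
from cell import telemetry, vision, ticket
def cal(n):
    c=vision.get_calibration(n); K=np.array(c["camera_matrix"]); R=cv2.Rodrigues(np.array(c["rvec"],float))[0]; t=np.array(c["tvec"],float).ravel(); return K,R,t
def pt(n,u,v,d=None,z=None,c=None):
    K,R,t=c or cal(n); r=R.T@np.linalg.inv(K)@np.array([u,v,1.]); o=-R.T@t
    return o+r*(d if d is not None else (z-o[2])/r[2])
def cloud(d,c):
    K,R,t=c; v,u=np.indices(d.shape); P=np.stack([(u-K[0,2])/K[0,0]*d,(v-K[1,2])/K[1,1]*d,d],-1)
    return (P-t)@R
E
python3 - <<'E'
from h import *
print(telemetry.observe())
for n in("top","side"):
    p,d=vision.read_camera(n); np.savez(f"{n}0.npz",p=p,d=d); cv2.imwrite(f"pics/{n}0.png",p[:,:,::-1]); K,R,t=cal(n); print(n,K[0,0],-R.T@t,R[2])
E
```

```text
pics
{'time': 0.0, 'qpos': array([-1.35000135e+00,  3.42689852e-01,  1.52502155e+00,  6.42428436e-06,
        1.27541202e+00, -1.46000558e-01]), 'qvel': array([ 6.97792455e-05, -8.18221506e-04,  1.87010920e-04,  3.82872877e-04,
       -6.85307173e-04,  1.22828814e-03]), 'joint_efforts': array([ 2.51274751e-04, -4.31246924e+01, -2.44220853e+01,  7.18371361e-02,
        5.59396762e-02, -1.66115992e-04]), 'tool_pos': array([ 0.18826801, -0.48992721,  0.40406024]), 'tool_rot': array([-3.14007906e+00, -2.28778218e-04,  3.66793482e-01]), 'contact_force': array([ 0.97415832,  0.82700938, -0.70896775]), 'torque': array([ 0.01959736, -0.00876712,  0.02216505]), 'grip_force': 0.0, 'opening': 0.09211932071549785}
top 551.9559754413477 [ 0.3214226  -0.02465381  1.30241788] [ 0.16678099 -0.01105959 -0.98593194]
side 551.1907377153915 [0.03602176 0.63058289 0.6445417 ] [ 0.49035952 -0.71533613 -0.49783708]
```

View pics/top0.png

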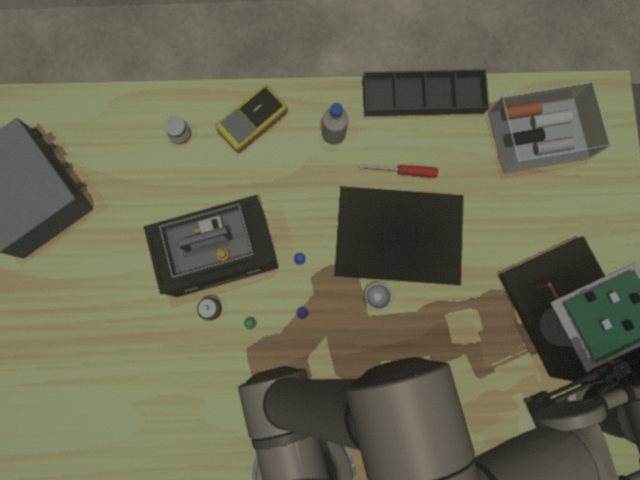

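View pics/side0.png

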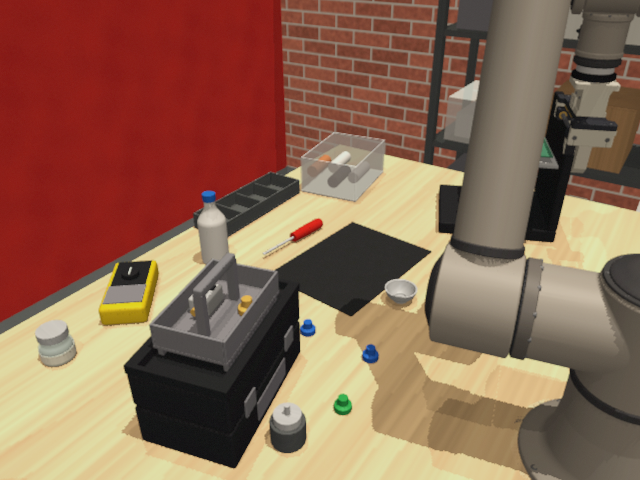

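The top view shows the tote with its bar handle on the black pile at about (208,240), pump at (210,225) and brass valve at (222,255). The mat is at (400,235), motor (208,307), dish (377,294), screwdriver (400,170) and bottle (335,122). Lookalikes:
- Clear bin at (548,128): it has no bar handle, so it isn't the tote.
- Blue and green valve-shaped things at (300,258), (302,312) and (250,323): not brass, so the valve in the tote at (222,255) is the one meant.

The side view confirms this: bar at about (215,280), brass valve at (246,303).

Run:
```python
from h import *
for n in("top","side"):
    f=np.load(n+"0.npz"); p,d=f["p"],f["d"]; C=cloud(d,cal(n))
    ok=d>0; x,y,z=C[...,0],C[...,1],C[...,2]
    reg=ok&(x>.25)&(x<.65)&(y>0.05)&(y<.5)
    h,e=np.histogram(z[reg],bins=np.arange(-.02,.26,.01)); print(n,dict(zip(np.round(e,2).tolist(),h.tolist())))
    def rect(m,s):
        m=cv2.morphologyEx(m.astype(np.uint8),cv2.MORPH_OPEN,np.ones((2,2)))
        k,l,st,ce=cv2.connectedComponentsWithStats(m)
        if k<2: print(s,None);return
        i=1+st[1:,4].argmax(); P=C[l==i]; r=cv2.minAreaRect((P[:,:2]*1000).astype(np.float32)); print(s,st[i,4],r,np.median(P[:,2]), 'px',ce[i])
    rect(reg&(z>.205)&(z<.25),"bar"); rect(reg&(z>.17)&(z<.20),"rim"); rect(reg&(z>.10)&(z<.147),"lid"); rect(reg&(z>.03)&(z<.2),"pile")
    rect(ok&(p.max(2)<40)&(abs(z)<.015)&(x>.3)&(x<.75)&(y>-.4)&(y<.1),"mat")
f=np.load("top0.npz");p=f["p"];a=cv2.resize(p[185:310,135:345],None,fx=3.6,fy=3.6,interpolation=2)
b=cv2.resize(np.load("side0.npz")["p"][190:390,130:340],None,fx=2.2,fy=2.2)
b=cv2.resize(np.load("side0.npz")["p"][190:390,130:410],(756//2*1,270)); a=a[:450,:756]
o=np.zeros((a.shape[0],756,3),np.uint8)
o[:a.shape[0],:a.shape[1]]=a; cv2.imwrite("pics/crop.png",o[:,:,::-1])
```

```text
top {-0.02: 0, -0.01: 10546, 0.0: 11979, 0.01: 123, 0.02: 127, 0.03: 172, 0.04: 205, 0.05: 285, 0.06: 122, 0.07: 62, 0.08: 120, 0.09: 101, 0.1: 108, 0.11: 78, 0.12: 807, 0.13: 926, 0.14: 3166, 0.15: 1533, 0.16: 326, 0.17: 550, 0.18: 672, 0.19: 27, 0.2: 15, 0.21: 25, 0.22: 294, 0.23: 88, 0.24: 0, 0.25: 0}
bar 413 ((439.54693603515625, 84.40074157714844), (310.98681640625, 81.6837158203125), 57.43062973022461) 0.2276233459621593 px [203.39709443 238.37530266]
rim 842 ((419.69073486328125, 144.10781860351562), (334.5985107421875, 201.47528076171875), 28.734359741210938) 0.17745739425778378 px [203.93230404 241.75296912]
lid 3335 ((427.52545166015625, 174.78053283691406), (340.5137023925781, 296.9476623535156), 20.89586639404297) 0.13369356416475903 px [214.51094453 253.24107946]
pile 8668 ((427.52545166015625, 174.78053283691406), (340.5137023925781, 296.9476623535156), 20.89586639404297) 0.14699599184723972 px [211.54603138 248.50219197]
mat 1819 ((426.79022216796875, -183.87026977539062), (148.8589630126953, 351.6388244628906), 56.440486907958984) 0.0023941633344210012 px [402.6976360
[... 429 characters left out ...]
201644897461) 0.2239942449987177 px [213.56376639 278.56972586]
rim 2935 ((408.86871337890625, 309.30859375), (172.10498046875, 969.1791381835938), 39.17971420288086) 0.17859302714894695 px [215.0528109  307.72879046]
lid 8421 ((403.9503173828125, 329.7424011230469), (231.7002716064453, 921.8574829101562), 36.619991302490234) 0.13071208279512692 px [212.97814986 364.38487116]
pile 22416 ((428.40008544921875, 319.0361328125), (258.1747741699219, 968.2120971679688), 36.619991302490234) 0.13435169038232947 px [216.16492684 358.00173983]
mat 274 ((262.2047424316406, 255.6453857421875), (51.84538269042969, 874.2194213867188), 27.706754684448242) 0.003011159747390845 px [354.39416058 306.68613139]
```

View pics/crop.png

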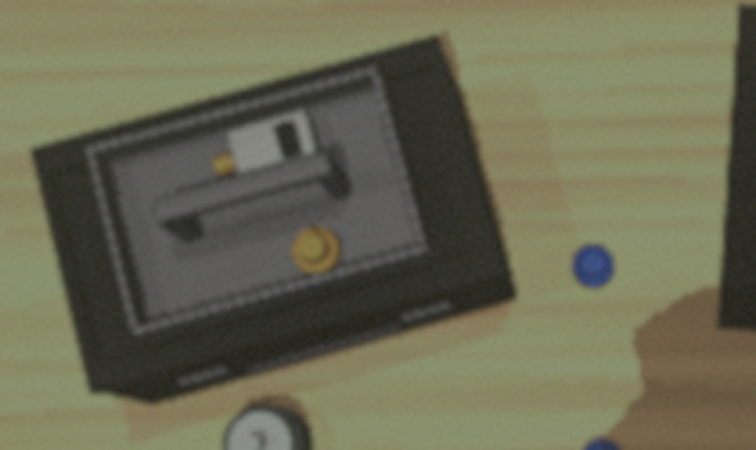

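The crop shows the tote with its bar (bar from about (155,210) to (330,160) in the crop), the steel pump above it and the brass valve at (315,248) below it. The rectangles are polluted by edge pixels, so I'll refine the masks.

Run:
```python
from h import *
for n in("top","side"):
    f=np.load(n+"0.npz"); p,d=f["p"],f["d"]; c=cal(n); C=cloud(d,c)
    ok=d>0; x,y,z=C[...,0],C[...,1],C[...,2]
    reg=ok&(x>.35)&(x<.65)&(y>0.08)&(y<.5)
    def rect(m,s,zz):
        k,l,st,ce=cv2.connectedComponentsWithStats(m.astype(np.uint8))
        i=1+st[1:,4].argmax(); q=np.argwhere(l==i)[:,::-1]
        P=np.array([pt(n,u,v,z=zz,c=c)[:2]*1000 for u,v in q],np.float32); r=cv2.minAreaRect(P); print(n,s,len(q),np.round(r[0],1),np.round(r[1],1),round(r[2],2),'z',round(float(np.median(z[l==i])),4),'mean',P.mean(0))
    rect(reg&(z>.21)&(z<.24),"bar",.229 if n=='top' else .228)
    rect(reg&(z>.17)&(z<.195),"rim",.186)
    rect(reg&(z>.115)&(z<.195),"pile+tote",.144)
    if n=="top": rect(ok&(p.max(2)<60)&(abs(z)<.02)&(x>.33)&(x<.6)&(y>-.36)&(y<-.0),"mat",.003)
    if n=="top":
        for s,u,v,zz in(("motor",208,307,.068),("dish",377,295,.028),("bottle",336,110,.15),("screwdr",400,170,.015),("valve",222,255,.174),("pump",210,225,.18)): print(s,pt(n,u,v,z=zz,c=c))
```

```text
top bar 407 [503.9 185. ] [ 17.3 100.9] 14.58 z 0.2283 mean [504.3243  185.62054]
top rim 856 [504.2 185.8] [114.8 172.8] 14.69 z 0.1843 mean [504.76224 192.17981]
top pile+tote 7560 [503.3 187.5] [154.2 250.7] 14.67 z 0.1485 mean [501.92285 194.63464]
top mat 7909 [ 512.3 -223.6] [276.8 180.8] 88.46 z 0.0024 mean [ 513.2141 -228.5027]
motor [0.37485446 0.20344464 0.068     ]
dish [ 0.39344049 -0.17731299  0.028     ]
bottle [ 0.79448884 -0.09108272  0.15      ]
screwdr [ 0.69323559 -0.24835628  0.015     ]
valve [0.47576762 0.15560745 0.174     ]
pump [0.53811861 0.1794533  0.18      ]
side bar 778 [500.3 195.7] [ 27.5 120.8] 14.81 z 0.2272 mean [501.1937  198.73312]
side rim 2938 [502.8 194.2] [122.4 188.8] 14.7 z 0.1805 mean [496.31238 206.23262]
side pile+tote 14527 [510.2 190.6] [183.2 294.7] 14.78 z 0.1497 mean [495.2994  217.32326]
```

```bash
python3 - <<'E'
from h import *
q=[pt("top",u,v,z=.003) for u,v in((340,187),(463,195),(460,284),(334,275))]; print(np.round(q,3),np.mean(q,0))
E
python3 -m crank '[[1,0,0,-40,0],[1,0,0,-80,0],[1,41,-39,-80,-0.12],[1,80,-77,-80,-0.24],[1,120,-115,-80,-0.36],[1,160,-153,-80,-0.48],[1,200,-191,-80,-0.6],[1,240,-229,-80,-0.72],[1,280,-267,-80,-0.84],[1,320,-305,-80,-0.96],[1,360,-343,-80,-1.08],[1,400,-381,-80,-1.2]]'
```

```text
[[ 0.658 -0.103  0.003]
 [ 0.63  -0.4    0.003]
 [ 0.415 -0.377  0.003]
 [ 0.445 -0.081  0.003]] [ 0.53698047 -0.24014133  0.003     ]
time: 1.1
tool_pos: [0.3669, -0.1115, 0.4847]
tool_rot: [3.142, 0.0, 1.572]
contact_force: [1.6, -1.2, -0.4]
opening: 0.0917
grip_force: 0.0
```

```bash
python3 -m crank '[[1,36,18,0,-0.05],[1,72,36,0,-0.1],[1,108,54,0,-0.15],[1,144,72,0,-0.2],[1,180,90,0,-0.26],[1,216,108,0,-0.26],[1,250,125,0,-0.26],[1,280,135,0,-0.26],[1,280,135,0,-0.26],[1,280,135,0,-0.26]]'
python3 - <<'E'
from h import *
o=telemetry.observe(); print(o["tool_pos"],o["tool_rot"],o["contact_force"])
c=cal("wrist"); p,d=vision.read_camera("wrist"); cv2.imwrite("pics/w1.png",p[:,:,::-1]); np.savez("w1.npz",p=p,d=d)
C=cloud(d,c); z=C[...,2]; print(-c[1].T@c[2])
m=(d>0)&(z>.217)&(z<.245)&(C[...,0]>.4)&(C[...,0]<.62)&(C[...,1]>.08)&(C[...,1]<.3)
k,l,st,ce=cv2.connectedComponentsWithStats(m.astype(np.uint8)); i=1+st[1:,4].argmax(); P=C[l==i]; print(st[i],cv2.minAreaRect((P[:,:2]*1000).astype(np.float32)),np.median(P[:,2]))
m=(d>0)&(z>.18)&(z<.195)&(C[...,0]>.4)&(C[...,0]<.62)&(C[...,1]>.05)&(C[...,1]<.33); P=C[m]; print(cv2.minAreaRect((P[:,:2]*1000).astype(np.float32)),np.median(P[:,2]))
E
```

```text
time: 1.93
tool_pos: [0.503, 0.1674, 0.4836]
tool_rot: [-3.14, 0.0, 1.83]
contact_force: [0.0, -0.1, 0.7]
opening: 0.0917
grip_force: 0.0
[0.50300224 0.16735886 0.48361882] [-3.13952640e+00  6.15290547e-05  1.82979181e+00] [ 0.03504093 -0.09504673  0.68947529]
[0.48558205 0.23266289 0.46475236]
[ 319  133   27  168 4055] ((508.34271240234375, 185.652099609375), (14.063167572021484, 99.8077392578125), 14.681055068969727) 0.2297662185146224
((507.82269287109375, 187.57699584960938), (112.51686096191406, 168.69366455078125), 14.676389694213867) 0.1865574612810701
```

View pics/w1.png

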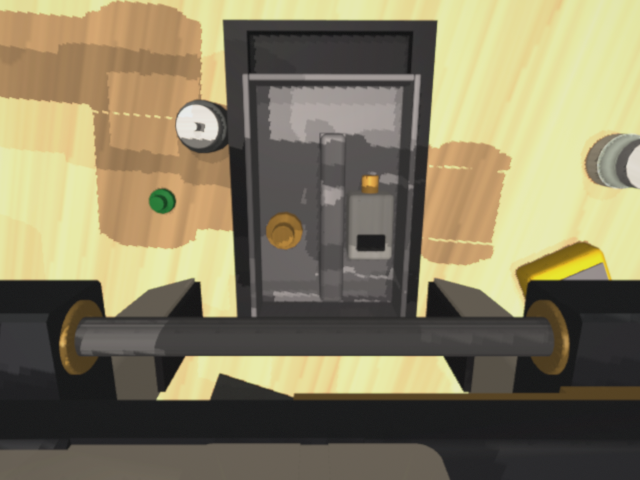

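Wrist view: the bar lies along column 333, rows 133–300, with the brass valve at (284,231) and the pump at (370,225). That agrees with the top view: bar at about (506,185), top at z 0.229, heading 14.7°. Next I descend and grasp.

```bash
python3 -m crank '[[1,16.5,8.5,0,0],[1,16.5,8.5,30,0],[1,16.5,8.5,60,0],[1,16.5,8.5,85,0],[1,16.5,8.5,96,0],[1,16.5,8.5,102,0],[1,16.5,8.5,102,0],[1,16.5,8.5,102,0]]' 35; python3 -m crank '[[-0.5,0,0,0,0],[-0.8,0,0,0,0],[-1,0,0,0,0],[-1,0,0,0,0],[-1,0,0,0,0],[-1,0,0,0,0],[-1,0,0,0,0],[-1,0,0,0,0],[-1,0,0,0,0],[-1,0,0,0,0]]' 35
```

```text
time: 2.65
tool_pos: [0.5071, 0.1832, 0.3836]
tool_rot: [3.14, 0.0, 1.826]
contact_force: [-0.3, 0.2, 0.2]
opening: 0.0917
grip_force: 0.0
time: 3.48
tool_pos: [0.5069, 0.184, 0.3827]
tool_rot: [-3.141, 0.0, 1.827]
contact_force: [0.4, -0.7, -0.4]
opening: 0.0299
grip_force: 0.0
```

```bash
python3 -m crank '[[-1,0,0,0,0],[-1,0,0,0,0],[-1,0,0,0,0],[-1,0,0,0,0],[-1,0,0,0,0],[-1,0,0,0,0]]' 35
```

```text
time: 3.98
tool_pos: [0.507, 0.1841, 0.3827]
tool_rot: [3.141, 0.0, 1.827]
contact_force: [1.3, -0.4, 0.5]
opening: 0.0132
grip_force: 35.0
```

```bash
python3 -m crank '[[-1,1,0,0,0],[-1,2,0,0,0],[-1,3,0,0,0],[-1,4,0,0,0],[-1,5,0,0,0],[-1,5,0,0,0],[-1,5,0,0,0]]'; for i in 1; do python3 -m crank '[[-1,1,0,0,0],[-1,2,0,0,0],[-1,3,0,0,0],[-1,3,0,0,0]]'; done
```

```text
time: 4.57
tool_pos: [0.5055, 0.189, 0.3827]
tool_rot: [-3.141, -0.0, 1.827]
contact_force: [-0.5, -0.5, -0.0]
opening: 0.0139
grip_force: 35.0
time: 4.9
tool_pos: [0.5048, 0.192, 0.3827]
tool_rot: [3.141, -0.0, 1.827]
contact_force: [0.2, -0.8, 1.1]
opening: 0.0138
grip_force: 35.0
```

```bash
python3 -m crank '[[-1,1,0,0,0],[-1,2,0,0,0],[-1,2,0,0,0],[-1,2,0,0,0]]'; python3 -m crank '[[-1,1,0,0,0],[-1,2,0,0,0],[-1,2,0,0,0],[-1,2,0,0,0]]'
```

```text
time: 5.23
tool_pos: [0.5043, 0.1939, 0.3827]
tool_rot: [3.141, -0.0, 1.827]
contact_force: [-0.6, -0.6, 0.7]
opening: 0.0134
grip_force: 35.0
time: 5.57
tool_pos: [0.5038, 0.1958, 0.3828]
tool_rot: [3.141, -0.0, 1.827]
contact_force: [0.4, -1.4, 1.8]
opening: 0.0133
grip_force: 35.0
```

```bash
python3 -m crank '[[-1,1,0,0,0],[-1,2,0,0,0],[-1,2,0,0,0],[-1,2,0,0,0]]'; python3 -m crank '[[-1,1,0,0,0],[-1,2,0,0,0],[-1,3,0,0,0],[-1,3,0,0,0],[-1,3,0,0,0]]'
```

```text
time: 5.9
tool_pos: [0.5033, 0.1977, 0.3827]
tool_rot: [3.142, -0.0, 1.827]
contact_force: [-0.3, -1.4, 2.0]
opening: 0.0138
grip_force: 35.0
time: 6.32
tool_pos: [0.5025, 0.2006, 0.3827]
tool_rot: [3.142, -0.0, 1.827]
contact_force: [1.5, -1.9, 2.4]
opening: 0.0136
grip_force: 35.0
```

The slide has gone 17 mm with almost no force. I'll check by camera that the tote really moves with the gripper, rather than the pads slipping along the bar.

```bash
cat > track.py <<'E'
from h import *
f0=np.load("top0.npz"); p,d=vision.read_camera("top"); c=cal("top")
def b(p,d):
    s,D=vision.read_camera("side") if 0 else (p,d)
    return p
ps,ds=vision.read_camera("side"); cs=cal("side"); a=np.array([-.2532,.9674])
def rim(d,c):
    C=cloud(d,c); P=C[(d>0)&(C[...,2]>.175)&(C[...,2]<.20)&(C[...,0]>.38)&(C[...,0]<.62)&(C[...,1]>.06)&(C[...,1]<.34)]
    s=P[:,:2]@a; w=P[:,:2]@np.array([.9674,.2532]); s=s[(abs(w-.535)<.035)]; h,e=np.histogram(s,bins=np.arange(-.05,.25,.002)); return s,e[h.argmax()]
for n,dd,c_ in(("top",d,c),("side",ds,cs)):
    for tag,D in(("before",np.load(n+"0.npz")["d"]),("now",dd)):
        s,m=rim(D,c_); print(n,tag,len(s),np.percentile(s,[2,98]).round(4),round(m,4))
E
python3 track.py
```

```text
top before 337 [-0.0332  0.1386] 0.134
top now 280 [-0.0161  0.1557] 0.152
side before 1106 [-0.0319  0.139 ] 0.136
side now 1065 [-0.0148  0.1563] 0.154
```

The tote has moved 17 mm with the gripper, so this end is the free one. I'll continue to the stop, feeling for it near the end.

```bash
python3 -m crank '[[-1,1.5,0,0,0],[-1,3,0,0,0],[-1,4.5,0,0,0],[-1,6,0,0,0],[-1,7.5,0,0,0],[-1,9,0,0,0],[-1,10,0,0,0],[-1,10,0,0,0],[-1,10,0,0,0]]'; python3 -m crank '[[-1,1,0,0,0],[-1,2,0,0,0],[-1,2,0,0,0],[-1,2,0,0,0]]';  python3 -m crank '[[-1,1,0,0,0],[-1,1,0,0,0],[-1,1,0,0,0]]'
```

```text
time: 7.17
tool_pos: [0.5, 0.2104, 0.3827]
tool_rot: [3.141, -0.0, 1.827]
contact_force: [1.0, -1.0, 2.6]
opening: 0.0136
grip_force: 35.0
time: 7.5
tool_pos: [0.4995, 0.2121, 0.3827]
tool_rot: [3.141, -0.0, 1.827]
contact_force: [0.6, -2.1, 3.2]
opening: 0.0136
grip_force: 35.0
time: 7.75
tool_pos: [0.4993, 0.2131, 0.3827]
tool_rot: [3.141, 0.0, 1.827]
contact_force: [0.8, -1.6, 2.9]
opening: 0.0137
grip_force: 35.0
```

```bash
python3 -m crank '[[-1,0.5,0,0,0],[-1,1,0,0,0],[-1,1,0,0,0],[-1,1,0,0,0]]'
```

```text
time: 8.08
tool_pos: [0.499, 0.214, 0.3827]
tool_rot: [3.142, 0.0, 1.827]
contact_force: [0.3, -3.3, 2.5]
opening: 0.0138
grip_force: 35.0
```

```bash
python3 -m crank '[[-1,0.5,0,0,0],[-1,1,0,0,0],[-1,1,0,0,0],[-1,1,0,0,0]]';python3 -m crank '[[-1,0.5,0,0,0],[-1,1,0,0,0],[-1,1,0,0,0],[-1,1,0,0,0]]'
```

```text
time: 8.42
tool_pos: [0.4988, 0.2151, 0.3827]
tool_rot: [3.141, 0.0, 1.827]
contact_force: [0.2, -1.9, 4.0]
opening: 0.0139
grip_force: 35.0
time: 8.75
tool_pos: [0.4985, 0.216, 0.3827]
tool_rot: [3.142, 0.0, 1.827]
contact_force: [-0.1, -2.5, 4.3]
opening: 0.0139
grip_force: 35.0
```

```bash
python3 -m crank '[[-1,0.5,0,0,0],[-1,1,0,0,0],[-1,1,0,0,0],[-1,1,0,0,0]]'; python3 -m crank '[[-1,0.5,0,0,0],[-1,1,0,0,0],[-1,1,0,0,0],[-1,1,0,0,0]]'; python3 track.py
```

```text
time: 9.08
tool_pos: [0.4983, 0.217, 0.3827]
tool_rot: [3.142, -0.0, 1.827]
contact_force: [0.5, -2.3, 4.1]
opening: 0.0137
grip_force: 35.0
time: 9.42
tool_pos: [0.498, 0.2179, 0.3827]
tool_rot: [3.141, 0.0, 1.827]
contact_force: [0.6, -2.1, 4.8]
opening: 0.0134
grip_force: 35.0
top before 337 [-0.0332  0.1386] 0.134
top now 277 [0.0018 0.1735] 0.17
side before 1106 [-0.0319  0.139 ] 0.136
side now 1101 [0.0031 0.174 ] 0.172
```

```bash
python3 -m crank '[[-1,0.5,0,0,0],[-1,1,0,0,0],[-1,1,0,0,0],[-1,1,0,0,0]]'; python3 -m crank '[[-1,0.5,0,0,0],[-1,1,0,0,0],[-1,1,0,0,0],[-1,1,0,0,0]]'
```

```text
time: 9.85
tool_pos: [0.4978, 0.2189, 0.3827]
tool_rot: [3.142, 0.0, 1.827]
contact_force: [1.6, -3.4, 4.6]
opening: 0.0137
grip_force: 35.0
time: 10.18
tool_pos: [0.4975, 0.2199, 0.3827]
tool_rot: [3.141, -0.0, 1.827]
contact_force: [1.0, -2.2, 4.2]
opening: 0.0139
grip_force: 35.0
```

```bash
python3 -m crank '[[-1,0.5,0,0,0],[-1,1,0,0,0],[-1,1,0,0,0],[-1,1,0,0,0]]'; python3 -m crank '[[-1,0.5,0,0,0],[-1,0.5,0,0,0],[-1,0.5,0,0,0]]'; python3 track.py | grep now
```

```text
time: 10.52
tool_pos: [0.4973, 0.2208, 0.3827]
tool_rot: [3.142, 0.0, 1.827]
contact_force: [-0.4, -2.6, 3.9]
opening: 0.0135
grip_force: 35.0
time: 10.77
tool_pos: [0.4971, 0.2213, 0.3827]
tool_rot: [3.142, 0.0, 1.827]
contact_force: [0.7, -2.8, 4.7]
opening: 0.0138
grip_force: 35.0
top now 266 [0.0051 0.1772] 0.172
side now 1101 [0.0066 0.1777] 0.176
```

```bash
python3 -m crank '[[-1,0,0,-0.5,0],[-1,0,0,-1,0],[-1,0,0,-1,0],[-1,0,0,-1,0]]'; python3 -m crank '[[-1,0,0,-0.5,0],[-1,0,0,-1,0],[-1,0,0,-1,0],[-1,0,0,-1,0]]'
```

```text
time: 11.2
tool_pos: [0.4968, 0.2215, 0.3828]
tool_rot: [-3.139, -0.001, 1.827]
contact_force: [-0.4, 0.7, -4.0]
opening: 0.0137
grip_force: 35.0
time: 11.53
tool_pos: [0.497, 0.2213, 0.3843]
tool_rot: [-3.14, 0.0, 1.827]
contact_force: [-0.5, 0.1, -5.3]
opening: 0.0138
grip_force: 35.0
```

```bash
python3 -m crank '[[-1,0,0,-0.5,0],[-1,0,0,-1,0],[-1,0,0,-1.5,0],[-1,0,0,-2,0],[-1,0,0,-2,0]]'; python3 -m crank '[[-1,0,0,-0.5,0],[-1,0,0,-1,0],[-1,0,0,-1.5,0],[-1,0,0,-2,0],[-1,0,0,-2,0]]'
```

```text
time: 11.95
tool_pos: [0.4972, 0.2213, 0.3868]
tool_rot: [3.141, 0.0, 1.827]
contact_force: [-0.7, -0.6, -6.3]
opening: 0.0136
grip_force: 35.0
time: 12.37
tool_pos: [0.4971, 0.2213, 0.3888]
tool_rot: [3.141, 0.0, 1.827]
contact_force: [-0.5, 0.8, -5.7]
opening: 0.0137
grip_force: 35.0
```

```bash
python3 -m crank '[[-1,0,0,-1,0],[-1,0,0,-4,0],[-1,0,0,-9,0],[-1,0,0,-16,0],[-1,0,0,-24,0],[-1,0,0,-33,0],[-1,0,0,-42,0],[-1,0,0,-51,0],[-1,0,0,-59,0],[-1,0,0,-65,0],[-1,0,0,-69,0],[-1,0,0,-70,0]]' 50
python3 - <<'E'
from h import *
vision.read_camera("side"); p,d=vision.read_camera("side"); cv2.imwrite("pics/side1.png",p[:,:,::-1])
o=telemetry.observe(); print(o["tool_pos"],o["tool_rot"],o["contact_force"],o["torque"])
yaw=o["tool_rot"][2]; D=(np.array([.537,-.240])-o["tool_pos"][:2])*1000; print(D@[np.cos(yaw),np.sin(yaw)],D@[np.sin(yaw),-np.cos(yaw)])
E
```

```text
time: 13.37
tool_pos: [0.4972, 0.2213, 0.4595]
tool_rot: [3.14, 0.0, 1.827]
contact_force: [0.2, -0.2, -6.2]
opening: 0.0136
grip_force: 50.0
[0.49710739 0.22126791 0.4586562 ] [-3.14147347e+00  9.56142165e-05  1.82680116e+00] [ 0.13118687  0.67493173 -6.39487954] [ 0.02054357 -0.03334681 -0.03224557]
-456.3363989575144 -78.20868287723809
```

View pics/side1.png

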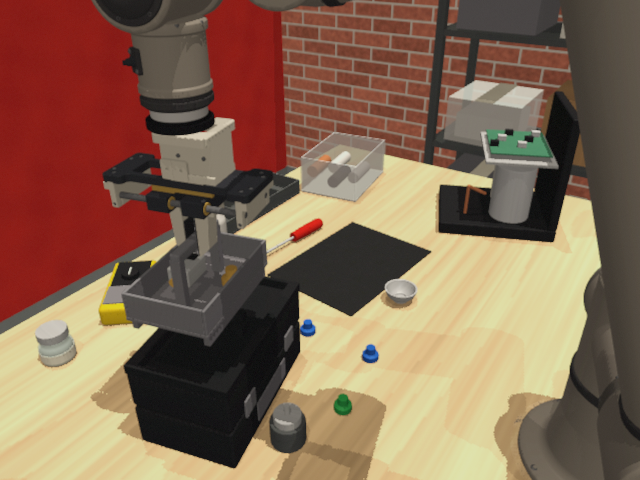

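The tote hangs level over the pile at about (200,285), with its contents inside. I'm carrying it to the mat with ramped steps.

```bash
python3 -m crank '[[-1,-2,0,0,0],[-1,-7,-1,0,0],[-1,-15,-2,0,0],[-1,-26,-4,0,0],[-1,-40,-7,0,0],[-1,-57,-10,0,0],[-1,-76,-13,0,0],[-1,-96,-16,0,0],[-1,-116,-20,0,0],[-1,-136,-23,0,0],[-1,-156,-27,0,0],[-1,-176,-30,0,0]]' && python3 -m crank '[[-1,-20,-3,0,0],[-1,-40,-7,0,0],[-1,-60,-10,0,0],[-1,-80,-14,0,0],[-1,-100,-17,0,0],[-1,-120,-21,0,0],[-1,-140,-24,0,0],[-1,-159,-27,0,0],[-1,-177,-30,0,0],[-1,-194,-33,0,0],[-1,-210,-36,0,0],[-1,-225,-39,0,0]]' && python3 -m crank '[[-1,-14,-2,0,0],[-1,-26,-4,0,0],[-1,-36,-6,0,0],[-1,-44,-8,0,0],[-1,-50,-9,0,0],[-1,-54,-9,0,0],[-1,-55,-9,0,0],[-1,-55,-9,0,0],[-1,-55,-9,0,0]]'
python3 - <<'E'
from h import *
o=telemetry.observe(); print(o["contact_force"],o["tool_pos"])
c=cal("top");p,d=vision.read_camera("top"); cv2.imwrite("pics/top2.png",p[:,:,::-1])
C=cloud(d,c); P=C[(d>0)&(C[...,2]>.24)&(C[...,2]<.28)&(C[...,0]>.4)&(C[...,0]<.68)&(C[...,1]<-.1)&(C[...,1]>-.4)]
print(len(P),cv2.minAreaRect((P[:,:2]*1000).astype(np.float32)),np.percentile(P[:,2],[5,50,95]))
E
```

```text
time: 14.47
tool_pos: [0.5123, 0.0414, 0.4587]
tool_rot: [-3.141, 0.0, 1.826]
contact_force: [-0.4, -0.2, -5.7]
opening: 0.0137
grip_force: 50.0
time: 15.47
tool_pos: [0.5314, -0.1861, 0.4586]
tool_rot: [-3.141, 0.0, 1.826]
contact_force: [-0.4, 0.9, -5.7]
opening: 0.0135
grip_force: 50.0
time: 16.22
tool_pos: [0.5372, -0.2391, 0.4587]
tool_rot: [3.142, -0.0, 1.827]
contact_force: [-0.1, -0.4, -6.4]
opening: 0.0132
grip_force: 50.0
[-0.13742011 -0.37956751 -6.43118602] [ 0.53723464 -0.23913331  0.45873894]
333 ((541.2105102539062, -236.3807373046875), (194.96205139160156, 78.29133605957031), 88.007080078125) [0.241998   0.25859771 0.26395632]
```

View pics/top2.png

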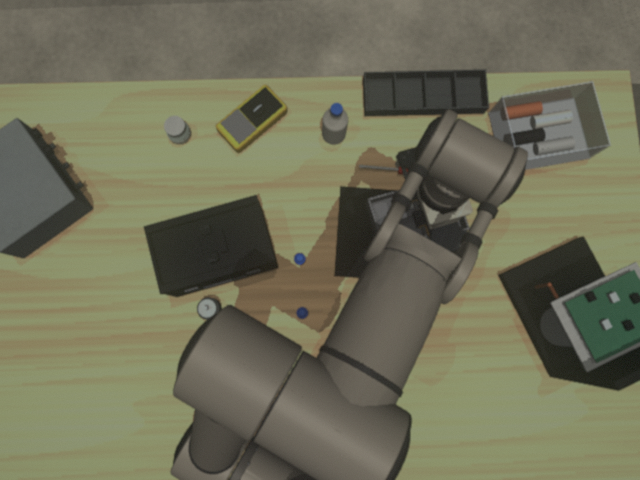

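Top view: the empty pile is at (210,245), and the tote is under the gripper over the mat at about (410,215), clear of the screwdriver and the dish. Now I lower it.

```bash
python3 -m crank '[[-1,0,0,2,0],[-1,0,0,8,0],[-1,0,0,18,0],[-1,0,0,32,0],[-1,0,0,48,0],[-1,0,0,64,0],[-1,0,0,80,0],[-1,0,0,96,0],[-1,0,0,110,0],[-1,0,0,122,0],[-1,0,0,132,0],[-1,0,0,140,0]]' && python3 -m crank '[[-1,0,0,8,0],[-1,0,0,16,0],[-1,0,0,24,0],[-1,0,0,32,0],[-1,0,0,39,0],[-1,0,0,45,0],[-1,0,0,50,0],[-1,0,0,54,0],[-1,0,0,56,0],[-1,0,0,57,0],[-1,0,0,57,0]]' && python3 -m crank '[[-1,0,0,0.5,0],[-1,0,0,1,0],[-1,0,0,1.5,0],[-1,0,0,2,0],[-1,0,0,2.5,0],[-1,0,0,3,0],[-1,0,0,3,0],[-1,0,0,3,0]]'
```

```text
time: 17.27
tool_pos: [0.5369, -0.2394, 0.317]
tool_rot: [-3.14, -0.001, 1.827]
contact_force: [-0.1, 0.8, -5.2]
opening: 0.0138
grip_force: 50.0
time: 18.18
tool_pos: [0.5372, -0.2397, 0.2617]
tool_rot: [3.142, 0.0, 1.827]
contact_force: [-0.1, -0.8, -5.4]
opening: 0.0137
grip_force: 50.0
time: 18.85
tool_pos: [0.5371, -0.2396, 0.2586]
tool_rot: [-3.141, 0.0, 1.827]
contact_force: [0.2, -0.1, -5.3]
opening: 0.0135
grip_force: 50.0
```

```bash
python3 -m crank '[[-1,0,0,0.5,0],[-1,0,0,1,0],[-1,0,0,1.5,0],[-1,0,0,2,0],[-1,0,0,2,0],[-1,0,0,2,0]]'; python3 -m crank '[[-1,0,0,0.3,0],[-1,0,0,0.6,0],[-1,0,0,1,0],[-1,0,0,1,0],[-1,0,0,1,0]]'
```

```text
time: 19.35
tool_pos: [0.5371, -0.2396, 0.2567]
tool_rot: [-3.141, -0.0, 1.827]
contact_force: [-0.7, 0.9, -5.7]
opening: 0.0137
grip_force: 50.0
time: 19.77
tool_pos: [0.5372, -0.2396, 0.2558]
tool_rot: [3.141, 0.0, 1.827]
contact_force: [-0.2, -0.5, -4.7]
opening: 0.0135
grip_force: 50.0
```

```bash
python3 -m crank '[[-1,0,0,0.3,0],[-1,0,0,0.6,0],[-1,0,0,1,0],[-1,0,0,1,0],[-1,0,0,1,0]]';  python3 -m crank '[[-1,0,0,0.3,0],[-1,0,0,0.5,0],[-1,0,0,0.5,0],[-1,0,0,0.5,0]]'
```

```text
time: 20.18
tool_pos: [0.5371, -0.2396, 0.2557]
tool_rot: [3.141, 0.001, 1.827]
contact_force: [-4.1, 1.5, 5.4]
opening: 0.0135
grip_force: 50.0
time: 20.52
tool_pos: [0.5371, -0.2396, 0.2557]
tool_rot: [3.141, 0.001, 1.827]
contact_force: [-5.4, 1.3, 8.7]
opening: 0.0137
grip_force: 50.0
```

It has landed. I release it and retreat straight up.

```bash
python3 -m crank '[[-0.6,0,0,-0.5,0],[-0.5,0,0,-0.5,0],[-0.3,0,0,-0.5,0],[0,0,0,-0.5,0],[0.3,0,0,-0.5,0],[0.5,0,0,-0.5,0],[0.5,0,0,-0.5,0],[0.5,0,0,-0.5,0],[0.5,0,0,-0.5,0],[0.5,0,0,-0.5,0],[0.5,0,0,-0.5,0],[0.5,0,0,-0.5,0]]' && python3 -m crank '[[0.5,0,0,-5,0],[0.5,0,0,-12,0],[0.5,0,0,-25,0],[0.5,0,0,-45,0],[0.5,0,0,-70,0],[0.5,0,0,-100,0],[0.5,0,0,-130,0],[0.5,0,0,-160,0],[0.5,0,0,-190,0],[0.5,0,0,-200,0],[0.5,0,0,-200,0],[0.5,0,0,-200,0]]'
python3 - <<'E'
from h import *
c=cal("wrist"); p,d=vision.read_camera("wrist"); cv2.imwrite("pics/w3.png",p[:,:,::-1])
C=cloud(d,c); X=C[...,0];Y=C[...,1];Z=C[...,2]
for s,a,b in(("bar",.088,.115),("rim",.052,.068)):
    P=C[(d>0)&(Z>a)&(Z<b)&(abs(X-.537)<.13)&(abs(Y+.24)<.15)]; print(s,len(P),cv2.minAreaRect((P[:,:2]*1000).astype(np.float32)),np.percentile(P[:,2],[5,50,95]))
E
```

```text
time: 21.52
tool_pos: [0.5372, -0.2396, 0.2547]
tool_rot: [3.142, 0.0, 1.827]
contact_force: [0.8, -0.5, 0.3]
opening: 0.069
grip_force: 0.0
time: 22.52
tool_pos: [0.5369, -0.2395, 0.4545]
tool_rot: [3.141, 0.0, 1.827]
contact_force: [0.8, 0.2, -0.4]
opening: 0.0687
grip_force: 0.0
bar 2065 ((536.2996215820312, -237.7373809814453), (13.946175575256348, 99.20750427246094), 14.814826011657715) [0.1002819  0.10269758 0.104038  ]
rim 3513 ((536.373291015625, -237.96514892578125), (112.17017364501953, 171.32003784179688), 14.730653762817383) [0.05332709 0.05952789 0.06109371]
```

View pics/w3.png

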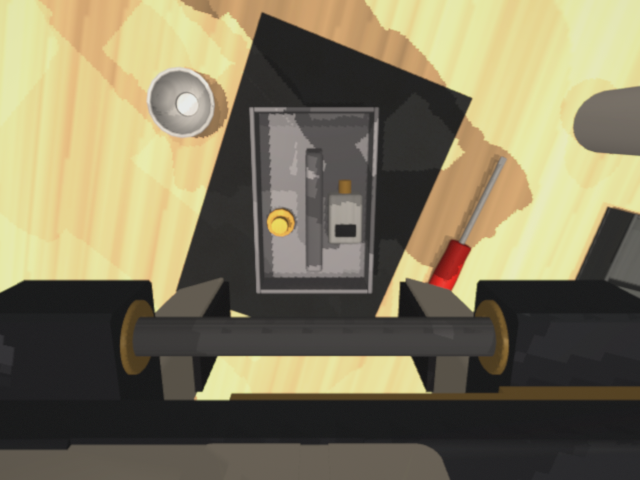

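The wrist view shows the tote upright and flat on the mat (rim corners about (252,110) to (375,290)), rim at z 0.060. Its centre is about 2 mm from the mat's centre. Inside are the brass valve (281,223) and the pump (345,217), the dish and screwdriver are untouched, and the gripper is clear.

```bash
python3 -c "
from cell import ticket; print(ticket.hand_in())"
```

```text
the job is handed in; nothing more can be done
None
```

The tote is off the pile and standing level on the mat, about 2 mm from its centre by my measurement, with the pump and brass valve still inside; the job was handed in at about 22.6 s, but no verdict came back.

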